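# Put the clay cutters away in order of size

### The job

Put the four round clay cutters on the plywood strip in order of size, one standing centred on each dark mark with its red rim up: the smallest next to the teal flower, then rising to the largest next to the purple flower. Let go of them all, and leave the glue bottle standing where it is.

Things in the scene. Friction and masses are not known exactly. Their poses are not given: they have to be found in the camera images.
- cutter_26: smallest of four loose round clay cutters: an open upright ring 26 mm across outside and 28 mm tall, wall 4 mm, steel below with the top 10 mm a red plastic grip rim; stands on the 3 mm thick green mat in front of the robot at the start. Origin at the centre of its underside, z up its axis; light, 20 to 85 g
- cutter_38: second smallest of four loose round clay cutters: an open upright ring 38 mm across outside and 28 mm tall, wall 4 mm, steel below with the top 10 mm a red plastic grip rim; stands on the 3 mm thick green mat in front of the robot at the start. Origin at the centre of its underside, z up its axis; light, 20 to 85 g
- cutter_50: second largest of four loose round clay cutters: an open upright ring 50 mm across outside and 28 mm tall, wall 4 mm, steel below with the top 10 mm a red plastic grip rim; stands on the 3 mm thick green mat in front of the robot at the start. Origin at the centre of its underside, z up its axis; light, 20 to 85 g
- cutter_62: largest of four loose round clay cutters: an open upright ring 62 mm across outside and 28 mm tall, wall 4 mm, steel below with the top 10 mm a red plastic grip rim; stands on the 3 mm thick green mat in front of the robot at the start. Origin at the centre of its underside, z up its axis; light, 20 to 85 g
- mark_a: one of four identical printed navy discs, 40 mm across with a white centre dot, in a straight row along the middle of a fixed plywood strip (90 x 460 mm, 6 mm thick), 82 mm apart, in the order a, b, c, d along the strip's +y. Origin at its centre, on the strip's top, 6 mm above the table; y axis along the row. No thickness: a cutter stands on the strip's flat top
- mark_b: one of four identical printed navy discs, 40 mm across with a white centre dot, in a straight row along the middle of a fixed plywood strip (90 x 460 mm, 6 mm thick), 82 mm apart, in the order a, b, c, d along the strip's +y. Origin at its centre, on the strip's top, 6 mm above the table; y axis along the row. No thickness: a cutter stands on the strip's flat top
- mark_c: one of four identical printed navy discs, 40 mm across with a white centre dot, in a straight row along the middle of a fixed plywood strip (90 x 460 mm, 6 mm thick), 82 mm apart, in the order a, b, c, d along the strip's +y. Origin at its centre, on the strip's top, 6 mm above the table; y axis along the row. No thickness: a cutter stands on the strip's flat top
- mark_d: one of four identical printed navy discs, 40 mm across with a white centre dot, in a straight row along the middle of a fixed plywood strip (90 x 460 mm, 6 mm thick), 82 mm apart, in the order a, b, c, d along the strip's +y. Origin at its centre, on the strip's top, 6 mm above the table; y axis along the row. No thickness: a cutter stands on the strip's flat top
- teal_flower: fixed teal scalloped flower disc, 53 mm across, 7 mm thick, at one end of the strip in line with the marks, 77 mm from the nearest mark's centre: the small end of the row. A like purple one is at the other end; which end is which changes. Origin at the centre of its underside, on the strip's upper face
- glue_bottle: bystander: loose upright white glue bottle with yellow label and orange cap, 40 mm across, 115 mm tall, on the table to the robot's right. Origin at the centre of its underside
There are look-alikes about, which are no part of the job. Leave any orange look-alike of the cutter_50 alone. Leave any yellow look-alike of the cutter_26 alone.

How it is judged:
By the outcome, as a careful person would: the job done as asked, in the order asked, and still so for the second after the job is handed in, with the robot touching nothing.
It also fails if it takes over 104 s, if anything falls off the work surface, if the arm or the gripper's body presses on something with over 40 N, if the wrist force passes 120 N, or if a joint passes its speed limit or range.

### The arm

A 6-joint arm with a two-finger parallel gripper is mounted at the origin on the work surface. World frame = base frame: x ahead of the robot, y to its left, z up, the work surface at z = 0. Lengths are in m, angles in degrees, forces in N, time in s.
With the tool pointing down it reaches from about 0.4 to 0.825 m from the base axis. Payload 7 kg.
Tool frame: the origin (TCP) lies midway between the tips of the shut fingers; the grasp point (between the pads) lies 19 mm behind it; z points along the fingers, y is the line along which they close (so a half turn about z gives the same grasp; the last joint's range is limited). The gripper opens to 88 mm and grips with 3 to 60 N. Pads are 19 mm wide; open, the fingers measure 130 mm over their backs; the gripper's body (78 mm by 193 mm) begins 47 mm behind the grasp point.
Start: joints at [-49.441, 20.546, 0.682, 0, -70.136, -16.507], TCP at [0.275, -0.616, 0.227] pointing down, gripper open.
Joint ranges: [-176.03, 176.03], [-82.01, 121.73], [-58.28, 71.71], [-173.87, 95.51], [-174.79, -0.11], [-173.66, 173.66]. Speed limits (degrees/s): [136.94, 136.94, 172.46, 180, 180, 180].

### API

Orientations are given as [roll, pitch, yaw] about the fixed x, y, z axes, in that order (R = Rz(yaw) Ry(pitch) Rx(roll)).
In Python, from plant import r gives the robot as it stands.
- The arm moves only by the tool carry_out, never from a script. Its argument "deltas" is a list of rows, each a list of 3 entries, a list of its own where there are three numbers: the opening, from 0 (shut) to 1 (fully open), then the shift along the tool's x, y, z in mm, then the turn, a rotation vector about the tool's x, y, z in rad. In form: [[gripper, [tx, ty, tz], [rx, ry, rz]], ...]. A call has 1 to 12 rows; each row is the pose to reach, as a shift and turn from the pose commanded when the call began, along the tool's axes at that moment; what a row does not reach only later rows make up. A row lasts 1/10 s, in which the tool goes at most 50 mm and 8.59 degrees, less where a joint would pass 70% of its speed; a pose out of reach is approached as far as the arm can. A call with a gripper value outside its range is refused whole. The fingers move at their own pace and stop on an object; "squeeze" is the grip in N (left out, the last holds). Time passes only in rows, so rows that repeat a pose let the fingers close. It gives the time, the measured TCP pose, the force, the opening and the grip force at its end, in the units of the state.
- r.get_state(): the state, without advancing time (a new reading comes with each control period).
- r.capture(name): name is "scene" or "side" or "wrist"; returns (picture, depth): 400x640x3 uint8, red, green, blue; 400x640 float32, m along the optical axis (not along the pixel's ray), 0 where there is no reading.
- r.get_calibration(name): a dict with "fov_y" (degrees; the focal length in pixels is half the picture's height over the tangent of half this angle, whatever the lens; pixels are square), "cx", "cy" (the principal point, pixels), "distortion" ([k1, k2, p1, p2, k3] as OpenCV has them; the pictures are not rectified), "view" (4x4, takes a point from world to camera coordinates). Camera axes: x right, y down, z forward; pixel columns grow to the right and rows downward; lengths in m; the calibration is good to about 2 mm. A picture is of the moment at which its call begins: read the wrist's pose just before it. get_calibration takes no time and is no camera call; for the wrist camera it gives the pose at the moment of the call.
- r.close_job(): hands the job in; it is judged then, once.
The state is a dict: "time_s": time; "joints": joint angles; "qd": joint speeds; "joint_torque": joint torques, N m; "tcp_pos": TCP position; "eef_rot": TCP orientation; "contact_force": force on the tool from outside, world axes, zero at the start; "moment": the same for the moment, N m; "gripper_width": finger opening in m; "gripper_force": force on a finger pad.
Only numpy, scipy, OpenCV 4.12 (cv2) and the standard library are available. Lean on these libraries where they do the work, as an engineer would, in place of code of your own. Each camera call takes 0.05 s, during which the arm holds its last target. There are 200 camera calls.

## Working session

There is one attempt and no reset: what is moved stays moved. The work goes in short steps, Python scripts to look and compute and a tool call to move; the robot and the scene stay as the last step left them, time stands still between calls to the robot, and variables do not carry over. Pictures are saved under pics/ and viewed, at most 14 in all, crops included, and the job is handed in when it is done.

Besides the shell and the picture viewer there is one more tool, called after ">>>" as name(argument=value, ...) on one line, values as JSON. carry_out: Moves the arm, as the interface text tells. Its arguments: {"type":"object","properties":{"deltas":{"type":"array"},"squeeze":{"type":"number"}},"required":["deltas"]}

```bash
mkdir -p pics; ls; python3 - <<'E'
from plant import r
import cv2,numpy as np
print(r.get_state())
for n in("scene","side"):
    p,d=r.capture(n); cv2.imwrite(f"pics/{n}0.png",p[:,:,::-1]); np.savez(f"{n}0.npz",p=p,d=d,**{k:np.array(v) for k,v in r.get_calibration(n).items()})
    print(n,r.get_calibration(n))
print(r.get_calibration("wrist"))
E
```

```text
pics
{'time_s': 0.0, 'joints': array([-4.94414809e+01,  2.05931020e+01,  6.33136209e-01, -2.09669946e-02,
       -7.01356087e+01, -1.65063014e+01]), 'qd': array([-0.03262207,  0.01618328, -0.05654021,  0.13482911, -0.01234739,
       -0.08370354]), 'joint_torque': array([ 3.24252669e-04, -5.82723498e+01,  2.93041545e+01,  6.99675098e+00,
        6.74502837e-03, -2.27330665e-04]), 'tcp_pos': array([ 0.27487893, -0.61595204,  0.22559637]), 'eef_rot': array([ 1.79902764e+02, -8.25965663e-03, -1.55954916e+02]), 'contact_force': array([ 0.14544978,  0.15484716, -0.74955848]), 'moment': array([ 0.03321918,  0.0046148 , -0.07797942]), 'gripper_force': 0.0, 'gripper_width': 0.08786437058030715}
scene {'fov_y': 48.07425916099616, 'cx': 315.5793949794002, 'cy': 202.0695987756038, 'distortion': array([-0.05834579,  0.        ,  0.        ,  0.        ,  0.        ]), 'view': array([[ 0.72551699,  0.68820248, -0.0015675 , -0.30243184],
       [ 0.56468628, -0.59660258, -0.57025851, -0.30063805],
       [-0.3933885 ,  0.41284709, -0.8214638 ,  1.2663551 ],
       [ 0.        ,  0.        ,  0.   
[... 172 characters left out ...]
        ,  0.        ]), 'view': array([[-0.93848107, -0.34509924,  0.01264075,  0.43952556],
       [-0.19866956,  0.50960803, -0.83715594,  0.18163511],
       [ 0.28246005, -0.78816633, -0.5468182 ,  0.81223658],
       [ 0.        ,  0.        ,  0.        ,  1.        ]])}
{'fov_y': 65.90929341810983, 'cx': 321.6421671397736, 'cy': 199.40713399519865, 'distortion': array([-0.05986385,  0.        ,  0.        ,  0.        ,  0.        ]), 'view': array([[-0.40762957,  0.91314472,  0.00220561,  0.67394444],
       [ 0.88115198,  0.39271187,  0.26334119, -0.03365332],
       [ 0.23960245,  0.10928914, -0.96470024,  0.3907336 ],
       [ 0.        ,  0.        ,  0.        ,  1.        ]])}
```

View pics/scene0.png

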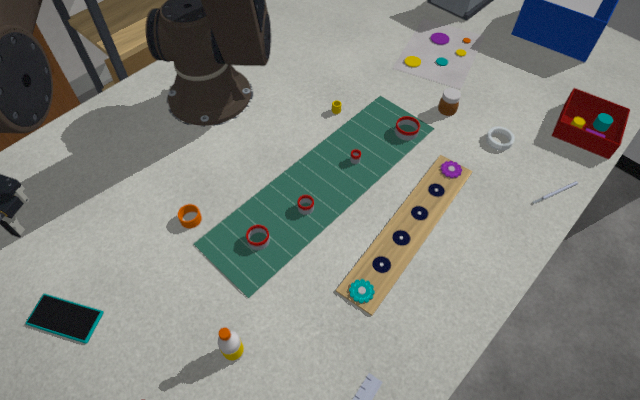

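View pics/side0.png

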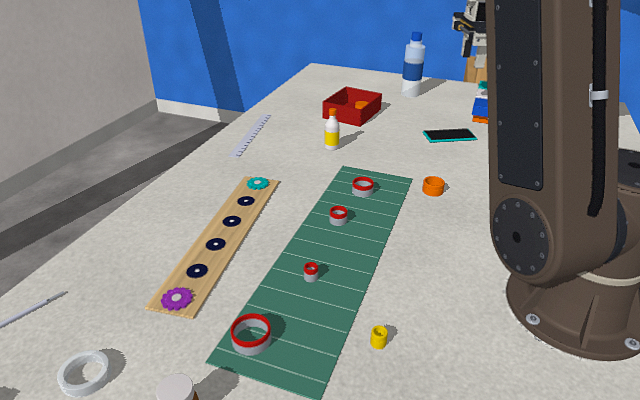

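The scene view shows four red-rimmed cutters on the mat at about (257,236), (305,204), (355,156) and (407,127). The marks are at (382,264), (401,238), (420,213) and (436,190), teal flower at (361,291), purple at (451,169). The look-alikes off the mat are the orange ring at (190,216) and the yellow one at (336,107). The side view shows the same layout, with the cutters at (363,186), (339,215), (311,271) and (251,334).

```bash
cat >h.py <<'E'
import numpy as np,cv2
from scipy.optimize import least_squares
def K(c):
    f=200/np.tan(np.radians(float(c["fov_y"]))/2); return np.array([[f,0,float(c["cx"])],[0,f,float(c["cy"])],[0,0,1]])
def rays(c,uv):
    n=cv2.undistortPoints(np.array(uv,float).reshape(-1,1,2),K(c),np.array(c["distortion"]))[:,0]
    V=np.array(c["view"]); d=np.c_[n,np.ones(len(n))]@V[:3,:3]; o=-V[:3,:3].T@V[:3,3]; return o,d
def plane(c,uv,z):
    o,d=rays(c,uv); return o+d*((z-o[2])/d[:,2])[:,None]
def proj(c,P):
    V=np.array(c["view"]); return cv2.projectPoints(np.array(P,float).reshape(-1,1,3),cv2.Rodrigues(V[:3,:3])[0],V[:3,3],K(c),np.array(c["distortion"]))[0][:,0]
def tri(c1,u1,c2,u2):
    (o1,d1),(o2,d2)=rays(c1,[u1]),rays(c2,[u2]); d1=d1[0]/np.linalg.norm(d1);d2=d2[0]/np.linalg.norm(d2)
    s=np.linalg.lstsq(np.c_[d1,-d2],o2-o1,rcond=None)[0]; a=o1+s[0]*d1;b=o2+s[1]*d2
    return (a+b)/2,np.linalg.norm(a-b)
def blobs(m,amin):
    n,l,s,c=cv2.connectedComponentsWithStats(m.astype(np.uint8)); return [(c[i],s[i,4],l==i) for i in range(1,n) if s[i,4]>=amin]
def pick(bl,uv,r=14): 
    b=min(bl,key=lambda b:np.hypot(*(b[0]-uv))); assert np.hypot(*(b[0]-uv))<r,(b[0],uv); return b
def hull(mask):
    return cv2.findContours(mask.astype(np.uint8),cv2.RETR_EXTERNAL,cv2.CHAIN_APPROX_NONE)[0][0][:,0].astype(float)
def circ(P):
    f=least_squares(lambda q:np.hypot(P[:,0]-q[0],P[:,1]-q[1])-q[2],[*P[:,:2].mean(0),.02],loss="soft_l1",f_scale=.001); return f.x
E
cat >m.py <<'E'
from h import *
S,D=np.load("scene0.npz"),np.load("side0.npz")
def masks(A):
    p=cv2.cvtColor(A["p"],cv2.COLOR_RGB2HSV).astype(int);h,s,v=p[...,0],p[...,1],p[...,2]
    return dict(red=((h<5)|(h>174))&(s>150)&(v>80),navy=(v<75)&(h>100)&(h<140)&(s>60),teal=(h>83)&(h<95)&(s>150)&(v>90),pur=(h>135)&(h<160)&(s>100))
M,N=masks(S),masks(D)
T=dict(c1=("red",(257,236),(363,186)),c2=("red",(305,204),(339,213)),c3=("red",(355,156),(311,269)),c4=("red",(407,127),(251,332)),
 m1=("navy",(382,264),(246,201)),m2=("navy",(401,238),(232,221)),m3=("navy",(420,213),(216,244)),m4=("navy",(436,190),(197,271)),
 teal=("teal",(361,291),(258,183)),pur=("pur",(451,169),(177,298)))
for k,(m,u,w) in T.items():
    a,b=pick(blobs(M[m],12),u),pick(blobs(N[m],12),w)
    ha,hb=hull(a[2]),hull(b[2]); ea,eb=cv2.fitEllipse(ha.astype(np.float32))[0],cv2.fitEllipse(hb.astype(np.float32))[0]
    X,g=tri(S,ea,D,eb)
    z=X[2] if m!="red" else .031
    ca,cb=[circ(plane(c,h,z)) for c,h in((S,ha),(D,hb))]
    o,_=rays(S,[ea]); zs=[]
    for A,bb in((S,a),(D,b)):
        yy,xx=np.nonzero(bb[2]); d=A["d"][yy,xx]; o,dr=rays(A,np.c_[xx,yy]); P=o+dr*d[:,None]; zs.append(np.percentile(P[d>0][:,2],80)*1e3)
    print(k,"px",np.round(ea),np.round(eb),"tri",np.round(X*1e3,1),"gap",round(g*1e3,1),"circ mm",np.round(ca*1e3,1),np.round(cb*1e3,1),"zdepth",np.round(zs,1),"R",round(np.hypot(*X[:2]),3))
p=S["p"][90:310,180:480,::-1]; cv2.imwrite("pics/crop1.png",cv2.resize(p,(780,572),interpolation=cv2.INTER_CUBIC))
E
python3 m.py
```

```text
c1 px [257. 235.] [363. 183.] tri [ 452.3 -221.4   26.4] gap 1.7 circ mm [ 453.5 -222.9   24.5] [ 451.5 -214.    27.6] zdepth [31.6 29.9] R 0.504
c2 px [305. 202.] [338. 212.] tri [467.6 -86.7  26.8] gap 1.3 circ mm [468.8 -88.8  18.7] [466.4 -80.9  21.4] zdepth [32.4 30. ] R 0.476
c3 px [356. 154.] [310. 268.] tri [456.4 102.   27.4] gap 0.6 circ mm [458.1  99.3  13. ] [455.2 105.9  14.6] zdepth [32.2 29.9] R 0.468
c4 px [407. 125.] [250. 330.] tri [490.8 269.6  27.3] gap 0.3 circ mm [492.2 266.5  31.4] [489.6 271.5  31.7] zdepth [33. 30.] R 0.56
m1 px [381. 264.] [245. 201.] tri [688.3 -81.7   6.5] gap 1.0 circ mm [687.7 -81.8  17.7] [688.8 -81.7  17.6] zdepth [9.9 6.6] R 0.693
m2 px [401. 237.] [231. 221.] tri [ 6.785e+02 -3.000e-01  7.000e+00] gap 0.5 circ mm [ 6.781e+02 -3.000e-01  1.750e+01] [ 6.788e+02 -4.000e-01  1.760e+01] zdepth [9.8 6.6] R 0.678
m3 px [419. 213.] [215. 244.] tri [669.1  81.3   7. ] gap 0.2 circ mm [669.   81.4  17.3] [669.3  81.   17.8] zdepth [8.8 6.6] R 0.674
m4 px [436. 190.] [197. 270.] tri [659.4 162.9   7.3] gap 0.3 circ mm [659.3 163.1  16.9] [659.4 162.5  17.6] zdepth [8.7 6.5] R 0.679
teal px [361. 291.] [257. 183.] tri [ 697.2 -158.1    8.8] gap 1.3 circ mm [ 696.4 -158.2   24.1] [ 698.1 -158.4   25.4] zdepth [13.6 10.8] R 0.715
pur px [451. 169.] [176. 298.] tri [650.5 239.5   9.6] gap 0.2 circ mm [650.4 239.9  24.6] [650.6 238.9  25.4] zdepth [13.8 10.7] R 0.693
```

View pics/crop1.png

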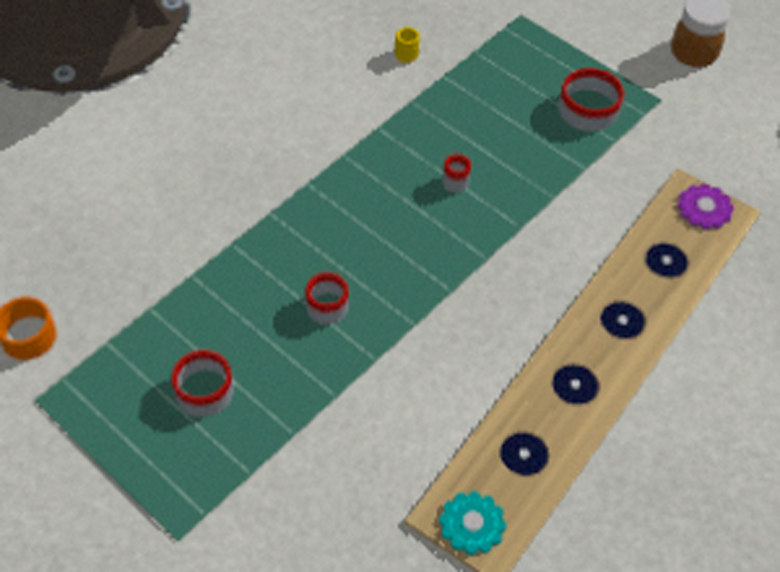

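The crop shows that the four red-rimmed rings on the mat fit the description, with measured outer radii of about 13, 19, 25 and 31 mm. The orange ring (crop (27,328)) and yellow ring (crop (407,44)) are off the mat and get left alone. Teal is at the −y end, so the smallest cutter goes on m1 (y=−82) and the largest on m4. Next I refine the centres with a rim model and check the jar's clearance.

```bash
cat >>m.py <<'E'
print("----")
t=np.linspace(0,2*np.pi,90); 
def cen(h):
    m=cv2.moments(cv2.convexHull(h.astype(np.float32))); return np.array([m["m10"]/m["m00"],m["m01"]/m["m00"]])
def mod(c,x,y,z,R): return cen(proj(c,np.r_[np.c_[x+R*np.cos(t),y+R*np.sin(t),0*t+z],np.c_[x+R*np.cos(t),y+R*np.sin(t),0*t+z-.01]]))
for k,R in(("c1",.025),("c2",.019),("c3",.013),("c4",.031)):
    _,u,w=T[k]; a,b=cen(hull(pick(blobs(M["red"],12),u)[2])),cen(hull(pick(blobs(N["red"],12),w)[2]))
    e=lambda q:np.r_[mod(S,*q,R)-a,mod(D,*q,R)-b]
    f=least_squares(e,[.46,0,.031],x_scale=.01); g=least_squares(lambda q:e([*q,.031]),f.x[:2],x_scale=.01)
    print(k,np.round(f.x*1e3,1),np.round(f.fun,1),"z fixed",np.round(g.x*1e3,1))
for n,(u0,u1,v0,v1) in dict(jar=(440,462,88,116),bottle=(215,246,325,362)).items():
    yy,xx=np.mgrid[v0:v1,u0:u1]; d=S["d"][v0:v1,u0:u1].ravel(); o,dr=rays(S,np.c_[xx.ravel(),yy.ravel()]); P=(o+dr*d[:,None])[d>0]; P=P[P[:,2]>.02]
    print(n,np.round(np.percentile(P,[2,50,98],axis=0)*1e3))
E
cat >go.py <<'E'
# usage: go.py x y z yaw  (mm, deg) -> tool-frame delta from the measured pose
import sys; from plant import r; import numpy as np; from scipy.spatial.transform import Rotation as Ro
s=r.get_state(); R=Ro.from_euler("xyz",s["eef_rot"],degrees=True)
def go(x,y,z,yaw):
    T=Ro.from_euler("xyz",[180,0,yaw],degrees=True)
    return np.round(R.inv().apply(np.array([x,y,z])-s["tcp_pos"]*1e3),1),np.round((R.inv()*T).as_rotvec(),3)
if __name__=="__main__":
    for a in sys.argv[1:]: print(a,*go(*map(float,a.split(","))))
E
python3 m.py|sed -n '/----/,$p'; python3 go.py 457,102,120,-83.3
```

```text
----
c1 [ 452.2 -221.2   31.5] [ 0.3  0.2  0.4 -0. ] z fixed [ 452.2 -221.4]
c2 [467.6 -86.8  31.9] [ 0.2  0.1  0.3 -0.1] z fixed [467.6 -86.8]
c3 [456.4 102.2  32.5] [ 0.2  0.1  0.1 -0. ] z fixed [456.4 101.9]
c4 [490.8 269.2  33.3] [0. 0. 0. 0.] z fixed [491.4 268.2]
jar [[502. 391.  22.]
 [526. 403.  53.]
 [546. 433.  64.]]
bottle [[ 591. -440.   23.]
 [ 609. -423.   76.]
 [ 619. -403.  117.]]
457,102,120,-83.3 [-458.9  581.4  106.5] [ 1.000e-03  1.000e-03 -1.268e+00]
```

>>> carry_out(deltas=[[1,[-459,581,50],[0,0,-1.268]],[1,[-459,581,50],[0,0,-1.268]],[1,[-459,581,50],[0,0,-1.268]],[1,[-459,581,50],[0,0,-1.268]],[1,[-459,581,50],[0,0,-1.268]],[1,[-459,581,50],[0,0,-1.268]],[1,[-459,581,50],[0,0,-1.268]],[1,[-459,581,50],[0,0,-1.268]],[1,[-459,581,50],[0,0,-1.268]],[1,[-459,581,50],[0,0,-1.268]],[1,[-459,581,50],[0,0,-1.268]],[1,[-459,581,50],[0,0,-1.268]]], squeeze=15)

```text
time_s: 1.3
tcp_pos: [0.4223, -0.0341, 0.1862]
eef_rot: [-180.0, 0.0, -83.3]
contact_force: [1.8, -0.7, 0.6]
gripper_width: 0.0876
gripper_force: 0.0
```

```bash
python3 go.py 456.5,102,120,-83.3
```

```text
456.5,102,120,-83.3 [-131.1  -49.8   66.3] [-0.001  0.     0.   ]
```

>>> carry_out(deltas=[[1,[-131,-50,66],[0,0,0]],[1,[-131,-50,66],[0,0,0]],[1,[-131,-50,66],[0,0,0]],[1,[-131,-50,66],[0,0,0]],[1,[-131,-50,66],[0,0,0]],[1,[-131,-50,66],[0,0,0]],[1,[-131,-50,66],[0,0,0]]])

```text
time_s: 2.0
tcp_pos: [0.4569, 0.0989, 0.1208]
eef_rot: [-180.0, 0.0, -83.4]
contact_force: [-0.2, 0.5, 0.3]
gripper_width: 0.0875
gripper_force: 0.0
```

```bash
python3 - <<'E'
from plant import r
from h import *
p,d=r.capture("wrist"); c=r.get_calibration("wrist"); cv2.imwrite("pics/w1.png",p[:,:,::-1]); print(proj(c,[[.4565,.102,.031]]))
q=cv2.cvtColor(p,cv2.COLOR_RGB2HSV).astype(int);m=((q[...,0]<5)|(q[...,0]>174))&(q[...,1]>150)&(q[...,2]>80)
for b in blobs(m,200):
    h=hull(b[2]); print(b[0],b[1],np.round(circ(plane(c,h,.031))*1e3,1))
E
python3 go.py 456.5,102,12,-83.3
```

```text
[[322.20940994 206.07743837]]
[321.71171171 202.65765766] 444 [457.2  99.1  12.6]
456.5,102,12,-83.3 [ -3.1   0.2 108.8] [-0.001  0.001 -0.001]
```

View pics/w1.png

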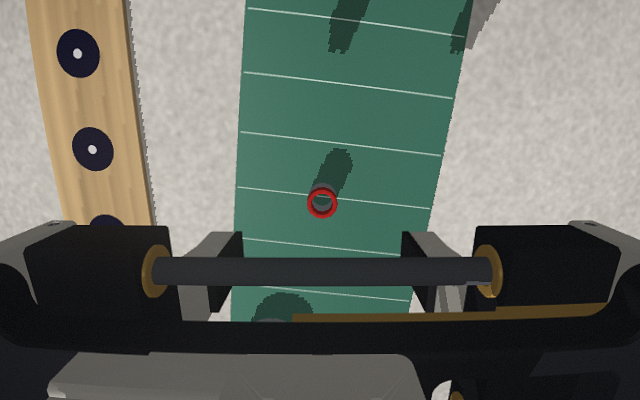

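The wrist view shows cutter_26 alone between the fingers at (322,203), within about 2–3 mm of the scene estimate. The marks are to the left of the mat.

>>> carry_out(deltas=[[1,[-2,0,50],[0,0,0]],[1,[-2,0,90],[0,0,0]],[1,[-2,0,110],[0,0,0]],[1,[-2,0,111],[0,0,0]],[1,[-2,0,111],[0,0,0]],[0,[-2,0,111],[0,0,0]],[0,[-2,0,111],[0,0,0]],[0,[-2,0,111],[0,0,0]],[0,[-2,0,111],[0,0,0]],[0,[-2,0,111],[0,0,0]]])

```text
time_s: 3.05
tcp_pos: [0.4568, 0.1019, 0.0095]
eef_rot: [-180.0, 0.0, -83.3]
contact_force: [0.2, -0.2, 0.4]
gripper_width: 0.0534
gripper_force: 0.0
```

```bash
python3 go.py 456.5,101,9,-83.3
```

```text
456.5,101,9,-83.3 [0.9 0.4 0.5] [-0.001  0.     0.   ]
```

>>> carry_out(deltas=[[0,[0,0,0],[0,0,0]],[0,[0,0,0],[0,0,0]],[0,[0,0,0],[0,0,0]],[0,[0,0,0],[0,0,0]],[0,[0,0,0],[0,0,0]],[0,[0,0,0],[0,0,0]],[0,[0,0,0],[0,0,0]],[0,[0,0,-20],[0,0,0]],[0,[0,0,-60],[0,0,0]],[0,[0,0,-80],[0,0,0]],[0,[0,0,-80],[0,0,0]]])

```text
time_s: 4.15
tcp_pos: [0.4584, 0.1028, 0.0921]
eef_rot: [-179.7, 0.1, -83.3]
contact_force: [0.8, 0.3, -1.2]
gripper_width: 0.0256
gripper_force: 15.0
```

```bash
python3 - <<'E'
from plant import r
from h import *
p,d=r.capture("wrist"); cv2.imwrite("pics/w2.png",p[100:300,160:480,::-1].repeat(2,0).repeat(2,1))
E
python3 go.py 688,-82,90,-83.3
```

```text
688,-82,90,-83.3 [ 210.  -207.5    0.6] [-0.003  0.002  0.   ]
```

View pics/w2.png

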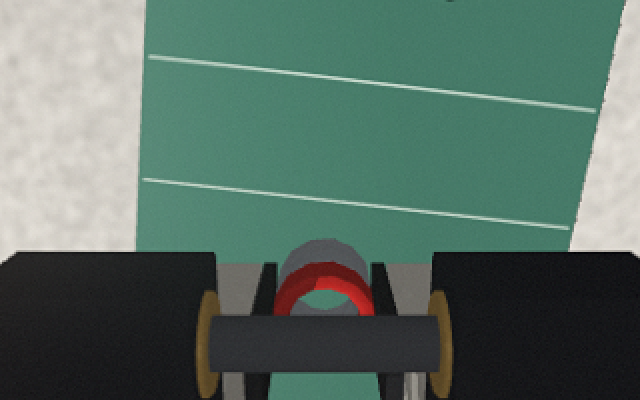

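The close view shows cutter_26 held between the pads, rim up, with a 25.6 mm opening. Next it goes to above mark m1 (688,−82).

>>> carry_out(deltas=[[0,[210,-207,0],[0,0,0]],[0,[210,-207,0],[0,0,0]],[0,[210,-207,0],[0,0,0]],[0,[210,-207,0],[0,0,0]],[0,[210,-207,0],[0,0,0]],[0,[210,-207,0],[0,0,0]],[0,[210,-207,0],[0,0,0]],[0,[210,-207,0],[0,0,0]],[0,[210,-207,0],[0,0,0]],[0,[210,-207,0],[0,0,0]]])

```text
time_s: 5.2
tcp_pos: [0.6859, -0.0818, 0.0889]
eef_rot: [180.0, 0.0, -83.2]
contact_force: [-0.5, 0.4, -0.9]
gripper_width: 0.0255
gripper_force: 15.0
```

```bash
python3 go.py 688.3,-81,13,-83.3
```

```text
688.3,-81,13,-83.3 [-0.5 -2.5 75.9] [0.001 0.    0.001]
```

>>> carry_out(deltas=[[0,[0,-2.5,40],[0,0,0]],[0,[0,-2.5,65],[0,0,0]],[0,[0,-2.5,75],[0,0,0]],[0,[0,-2.5,75.5],[0,0,0]],[0,[0,-2.5,75.5],[0,0,0]],[0,[0,-2.5,75.5],[0,0,0]]])

```text
time_s: 5.8
tcp_pos: [0.6902, -0.082, 0.0152]
eef_rot: [-179.9, -0.0, -83.3]
contact_force: [0.8, 0.1, -0.2]
gripper_width: 0.0256
gripper_force: 15.0
```

```bash
python3 go.py 688.3,-81,13,-83.3
```

```text
688.3,-81,13,-83.3 [-1.2  1.7  2.2] [-0.002 -0.     0.001]
```

>>> carry_out(deltas=[[0,[-1,1.5,2],[0,0,0]],[0,[-1,1.5,2],[0,0,0]],[0,[-1,1.5,2],[0,0,0]]])

```text
time_s: 6.1
tcp_pos: [0.6877, -0.0815, 0.012]
eef_rot: [-180.0, 0.0, -83.3]
contact_force: [0.4, -0.2, -0.4]
gripper_width: 0.0254
gripper_force: 15.0
```

```bash
python3 go.py 688.3,-81,13,-83.3 688.3,-81,13,-83.3; python3 -c "
from plant import r
for i in range(4): r.capture('wrist'); s=r.get_state(); print(s['tcp_pos'],s['contact_force'])"
```

```text
688.3,-81,13,-83.3 [-0.5 -0.7 -1. ] [-0.  0.  0.]
688.3,-81,13,-83.3 [-0.5 -0.7 -1. ] [-0.  0.  0.]
[ 0.68768668 -0.08158815  0.01188349] [ 0.6322852   0.40613457 -0.30744809]
[ 0.68770446 -0.08156214  0.01182843] [-0.05635681  0.76104025 -0.42992889]
[ 0.68766649 -0.08157562  0.01173032] [ 0.41756093 -0.1745653  -0.48603596]
[ 0.68766888 -0.08160651  0.01169757] [ 0.52075669 -0.04673943  0.02888522]
```

>>> carry_out(deltas=[[0.6,[0,0,0],[0,0,0]],[0.6,[0,0,0],[0,0,0]],[0.6,[0,0,0],[0,0,0]],[0.8,[0,0,-30],[0,0,0]],[1,[0,0,-80],[0,0,0]],[1,[-21,219,-80],[0,0,0]],[1,[-21,219,-80],[0,0,0]],[1,[-21,219,-80],[0,0,0]],[1,[-21,219,-80],[0,0,0]],[1,[-21,219,-80],[0,0,0]],[1,[-21,219,-80],[0,0,0]],[1,[-21,219,-80],[0,0,0]]])

```text
time_s: 7.5
tcp_pos: [0.4683, -0.0862, 0.0924]
eef_rot: [-179.9, -0.0, -83.3]
contact_force: [0.6, -0.6, 1.0]
gripper_width: 0.0878
gripper_force: 0.0
```

```bash
cat > look.py <<'E'
from h import *
from plant import r
p,d=r.capture("scene"); c=r.get_calibration("scene"); import sys; cv2.imwrite(sys.argv[1],p[:,:,::-1])
np.savez("s.npz",p=p)
q=cv2.cvtColor(p,cv2.COLOR_RGB2HSV).astype(int);m=((q[...,0]<5)|(q[...,0]>174))&(q[...,1]>150)&(q[...,2]>80)
t=np.linspace(0,2*np.pi,90)
def cen(h):
    m=cv2.moments(cv2.convexHull(h.astype(np.float32))); return np.array([m["m10"]/m["m00"],m["m01"]/m["m00"]])
def mod(c,x,y,z,R): return cen(proj(c,np.r_[np.c_[x+R*np.cos(t),y+R*np.sin(t),0*t+z],np.c_[x+R*np.cos(t),y+R*np.sin(t),0*t+z-.01]]))
for b in blobs(m,30):
    h=hull(b[2]); 
    if not(230<b[0][0]<460 and 100<b[0][1]<290): continue
    z=.034 if plane(c,[b[0]],.03)[0,0]>.6 else .031
    R=min([.013,.019,.025,.031],key=lambda R:abs(R-circ(plane(c,h,z))[2]))
    f=least_squares(lambda q:mod(c,*q,z,R)-cen(h),plane(c,[b[0]],z)[0,:2],x_scale=.01)
    print(np.round(b[0]),b[1],"R",R,np.round(f.x*1e3,1))
E
python3 look.py pics/s1.png; python3 go.py 467.6,-86.8,9,-83.3
```

```text
[407. 125.] 160 R 0.031 [489.6 271.3]
[305. 202.] 105 R 0.019 [466.5 -86.3]
[257. 235.] 145 R 0.025 [ 451.3 -221.4]
[382. 259.] 71 R 0.013 [686.8 -80.9]
467.6,-86.8,9,-83.3 [ 0.6  1.4 83.2] [-0.002 -0.     0.001]
```

>>> carry_out(deltas=[[1,[0.5,1,45],[0,0,0]],[1,[0.5,1,75],[0,0,0]],[1,[0.5,1,83],[0,0,0]],[1,[0.5,1,83],[0,0,0]],[0,[0.5,1,83],[0,0,0]],[0,[0.5,1,83],[0,0,0]],[0,[0.5,1,83],[0,0,0]],[0,[0.5,1,83],[0,0,0]],[0,[0.5,1,83],[0,0,0]],[0,[0.5,1,83],[0,0,0]],[0,[0.5,1,83],[0,0,0]],[0,[0.5,1,83],[0,0,0]]])

```text
time_s: 8.75
tcp_pos: [0.4668, -0.0869, 0.0088]
eef_rot: [-180.0, -0.0, -83.3]
contact_force: [0.3, 0.6, 3.0]
gripper_width: 0.0368
gripper_force: 15.0
```

```bash
python3 go.py 678.5,-0.3,90,-83.3
```

```text
678.5,-0.3,90,-83.3 [ -61.2 -220.4  -81.2] [-0. -0.  0.]
```

>>> carry_out(deltas=[[0,[0,0,-15],[0,0,0]],[0,[0,0,-50],[0,0,0]],[0,[0,0,-81],[0,0,0]],[0,[-61,-220.5,-81],[0,0,0]],[0,[-61,-220.5,-81],[0,0,0]],[0,[-61,-220.5,-81],[0,0,0]],[0,[-61,-220.5,-81],[0,0,0]],[0,[-61,-220.5,-81],[0,0,0]],[0,[-61,-220.5,-81],[0,0,0]],[0,[-61,-220.5,-81],[0,0,0]],[0,[-61,-220.5,-81],[0,0,0]],[0,[-61,-220.5,-81],[0,0,0]]])

```text
time_s: 9.95
tcp_pos: [0.6778, -0.001, 0.0899]
eef_rot: [180.0, 0.0, -83.3]
contact_force: [0.2, 0.4, 0.4]
gripper_width: 0.0369
gripper_force: 15.0
```

```bash
python3 go.py 678.5,-0.3,13,-83.3
```

```text
678.5,-0.3,13,-83.3 [-0.6 -0.8 76.9] [ 0.  0. -0.]
```

>>> carry_out(deltas=[[0,[-0.5,-1,40],[0,0,0]],[0,[-0.5,-1,65],[0,0,0]],[0,[-0.5,-1,75],[0,0,0]],[0,[-0.5,-1,77],[0,0,0]],[0,[-0.5,-1,77],[0,0,0]],[0,[-0.5,-1,77],[0,0,0]],[0,[-0.5,-1,77],[0,0,0]],[0,[-0.5,-1,77],[0,0,0]]])

```text
time_s: 10.75
tcp_pos: [0.68, 0.0002, 0.0136]
eef_rot: [-179.9, 0.0, -83.3]
contact_force: [0.3, -0.2, -1.0]
gripper_width: 0.0369
gripper_force: 15.0
```

```bash
python3 go.py 678.5,-0.3,12.3,-83.3 452.2,-221.3,92,-83.3
```

```text
678.5,-0.3,12.3,-83.3 [0.3 1.6 1.2] [-0.001  0.     0.   ]
452.2,-221.3,92,-83.3 [193.3 252.  -78.8] [-0.001  0.     0.   ]
```

>>> carry_out(deltas=[[0,[0.3,1.5,1.2],[0,0,0]],[0,[0.3,1.5,1.2],[0,0,0]],[0,[0.3,1.5,1.2],[0,0,0]],[0.7,[0.3,1.5,1.2],[0,0,0]],[0.7,[0.3,1.5,1.2],[0,0,0]],[0.7,[0.3,1.5,1.2],[0,0,0]],[0.7,[0.3,1.5,1.2],[0,0,0]],[1,[0.3,1.5,-25],[0,0,0]],[1,[0,1.5,-79],[0,0,0]],[1,[0,1.5,-79],[0,0,0]],[1,[193,252,-79],[0,0,0]]])

```text
time_s: 11.85
tcp_pos: [0.6469, -0.0325, 0.0939]
eef_rot: [-179.6, -0.0, -83.1]
contact_force: [-0.8, -1.6, -0.6]
gripper_width: 0.0858
gripper_force: 0.0
```

```bash
python3 go.py 452.2,-221.3,92,-83.3
```

```text
452.2,-221.3,92,-83.3 [164.  216.1   0.4] [-0.007 -0.     0.004]
```

>>> carry_out(deltas=[[1,[164,216,0],[0,0,0]],[1,[164,216,0],[0,0,0]],[1,[164,216,0],[0,0,0]],[1,[164,216,0],[0,0,0]],[1,[164,216,0],[0,0,0]],[1,[164,216,0],[0,0,0]],[1,[164,216,0],[0,0,0]],[1,[164,216,0],[0,0,0]],[1,[164,216,0],[0,0,0]]])

```text
time_s: 12.75
tcp_pos: [0.4478, -0.2229, 0.0918]
eef_rot: [-180.0, -0.0, -83.3]
contact_force: [-0.2, 0.8, -0.4]
gripper_width: 0.0876
gripper_force: 0.0
```

```bash
python3 look.py pics/s2.png; python3 go.py 452.2,-221.3,9,-83.3
```

```text
[407. 125.] 162 R 0.031 [489.7 271.3]
[256. 237.] 125 R 0.025 [ 451.4 -224. ]
[402. 233.] 114 R 0.019 [ 6.776e+02 -6.000e-01]
[382. 259.] 73 R 0.013 [686.8 -81.2]
452.2,-221.3,9,-83.3 [-0.9 -4.5 82.7] [-0.    -0.     0.001]
```

>>> carry_out(deltas=[[1,[-1,-4.5,40],[0,0,0]],[1,[-1,-4.5,70],[0,0,0]],[1,[-1,-4.5,82],[0,0,0]],[1,[-1,-4.5,82.5],[0,0,0]],[1,[-1,-4.5,82.5],[0,0,0]],[0,[-1,-4.5,82.5],[0,0,0]],[0,[-1,-4.5,82.5],[0,0,0]],[0,[-1,-4.5,82.5],[0,0,0]],[0,[-1,-4.5,82.5],[0,0,0]],[0,[-1,-4.5,82.5],[0,0,0]],[0,[-1,-4.5,82.5],[0,0,0]],[0,[-1,-4.5,82.5],[0,0,0]]])

```text
time_s: 14.0
tcp_pos: [0.4514, -0.2217, 0.0094]
eef_rot: [-180.0, -0.0, -83.3]
contact_force: [-1.0, 0.3, 4.3]
gripper_width: 0.0503
gripper_force: 15.0
```

```bash
python3 go.py 669.2,81.3,92,-83.3
```

```text
669.2,81.3,92,-83.3 [-275.5 -251.7  -82.6] [-0. -0.  0.]
```

>>> carry_out(deltas=[[0,[0,0,-15],[0,0,0]],[0,[0,0,-50],[0,0,0]],[0,[0,0,-83],[0,0,0]],[0,[-275.5,-251.5,-83],[0,0,0]],[0,[-275.5,-251.5,-83],[0,0,0]],[0,[-275.5,-251.5,-83],[0,0,0]],[0,[-275.5,-251.5,-83],[0,0,0]],[0,[-275.5,-251.5,-83],[0,0,0]],[0,[-275.5,-251.5,-83],[0,0,0]],[0,[-275.5,-251.5,-83],[0,0,0]],[0,[-275.5,-251.5,-83],[0,0,0]],[0,[-275.5,-251.5,-83],[0,0,0]]])

```text
time_s: 15.2
tcp_pos: [0.6703, 0.0842, 0.0909]
eef_rot: [180.0, -0.0, -83.1]
contact_force: [-2.2, -0.9, 0.2]
gripper_width: 0.0502
gripper_force: 15.0
```

>>> carry_out(deltas=[[0,[0,0,0],[0,0,0]],[0,[0,0,0],[0,0,0]]])

```text
time_s: 15.4
tcp_pos: [0.668, 0.0805, 0.0918]
eef_rot: [179.9, -0.0, -83.3]
contact_force: [-0.2, 0.1, -0.3]
gripper_width: 0.0505
gripper_force: 15.0
```

```bash
python3 go.py 669.2,81.3,13,-83.3
```

```text
669.2,81.3,13,-83.3 [-0.6 -1.3 78.8] [ 0.001 -0.    -0.001]
```

>>> carry_out(deltas=[[0,[-0.5,-0.5,40],[0,0,0]],[0,[-0.5,-0.5,65],[0,0,0]],[0,[-0.5,-0.5,76],[0,0,0]],[0,[-0.5,-0.5,78],[0,0,0]],[0,[-0.5,-0.5,78],[0,0,0]],[0,[-0.5,-0.5,78],[0,0,0]],[0,[-0.5,-0.5,78],[0,0,0]],[0,[-0.5,-0.5,78],[0,0,0]]])

```text
time_s: 16.2
tcp_pos: [0.6698, 0.0821, 0.0152]
eef_rot: [-179.9, 0.0, -83.3]
contact_force: [-0.3, -0.2, -1.3]
gripper_width: 0.0506
gripper_force: 15.0
```

```bash
python3 go.py 669.2,81.3,12.6,-83.3 491.2,268.8,92,-83.3
```

```text
669.2,81.3,12.6,-83.3 [0.8 0.7 2.6] [-0.002  0.     0.   ]
491.2,268.8,92,-83.3 [-206.3  155.5  -77. ] [-0.002  0.     0.   ]
```

>>> carry_out(deltas=[[0,[0.8,0.7,2.2],[0,0,0]],[0,[0.8,0.7,2.2],[0,0,0]],[0,[0.8,0.7,2.2],[0,0,0]],[1,[0.8,0.7,2.2],[0,0,0]],[1,[0.8,0.7,2.2],[0,0,0]],[1,[0.8,0.7,2.2],[0,0,0]],[1,[0.8,0.7,2.2],[0,0,0]],[1,[0.8,0.7,-25],[0,0,0]],[1,[0.8,0.7,-77],[0,0,0]],[1,[0.8,0.7,-77],[0,0,0]],[1,[-206,155.5,-77],[0,0,0]]])

```text
time_s: 17.3
tcp_pos: [0.6378, 0.1155, 0.0929]
eef_rot: [-179.7, 0.0, -83.5]
contact_force: [0.1, 2.4, -0.8]
gripper_width: 0.0873
gripper_force: 0.0
```

```bash
python3 go.py 491.2,268.8,92,-83.3
```

```text
491.2,268.8,92,-83.3 [-168.8  128.4    0.4] [-0.005  0.001 -0.004]
```

>>> carry_out(deltas=[[1,[-169,128,0],[0,0,0]],[1,[-169,128,0],[0,0,0]],[1,[-169,128,0],[0,0,0]],[1,[-169,128,0],[0,0,0]],[1,[-169,128,0],[0,0,0]],[1,[-169,128,0],[0,0,0]],[1,[-169,128,0],[0,0,0]],[1,[-169,128,0],[0,0,0]],[1,[-169,128,0],[0,0,0]]])

```text
time_s: 18.2
tcp_pos: [0.4882, 0.2692, 0.0909]
eef_rot: [180.0, -0.0, -83.4]
contact_force: [-0.1, 0.2, -0.7]
gripper_width: 0.0875
gripper_force: 0.0
```

```bash
python3 look.py pics/s3.png; python3 go.py 491,269.5,9,-83.3
```

```text
[407. 125.] 159 R 0.031 [489.7 271.2]
[421. 208.] 141 R 0.025 [668.1  81.6]
[402. 233.] 117 R 0.019 [ 6.776e+02 -4.000e-01]
[383. 259.] 73 R 0.013 [687.  -80.8]
491,269.5,9,-83.3 [ 0.1 -2.9 81.9] [ 0.    -0.    -0.002]
```

View pics/s3.png

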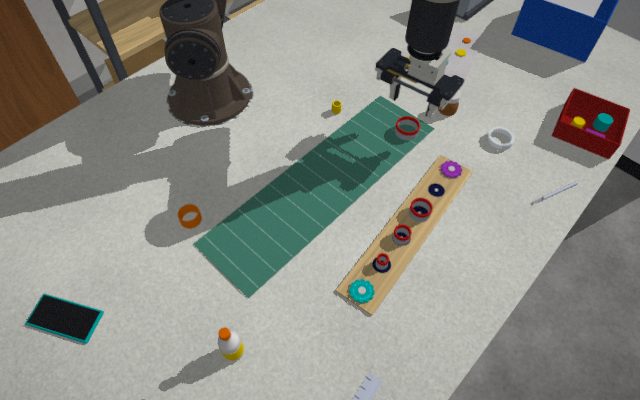

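Three cutters stand on their marks at (383,259), (402,233) and (421,208), and the gripper is above cutter_62 at (407,125), clear of the jar.

>>> carry_out(deltas=[[1,[0,-2.5,30],[0,0,0]],[1,[0,-2.5,40],[0,0,0]],[1,[0,-2.5,70],[0,0,0]],[1,[0,-2.5,82],[0,0,0]],[1,[0,-2.5,82],[0,0,0]],[1,[0,-2.5,82],[0,0,0]],[0,[0,-2.5,82],[0,0,0]],[0,[0,-2.5,82],[0,0,0]],[0,[0,-2.5,82],[0,0,0]],[0,[0,-2.5,82],[0,0,0]],[0,[0,-2.5,82],[0,0,0]],[0,[0,-2.5,82],[0,0,0]]])

```text
time_s: 19.45
tcp_pos: [0.4901, 0.2708, 0.0097]
eef_rot: [-180.0, 0.0, -83.3]
contact_force: [-1.7, 0.1, 6.0]
gripper_width: 0.0622
gripper_force: 15.0
```

```bash
python3 go.py 659.4,163,92,-83.3
```

```text
659.4,163,92,-83.3 [ 126.8 -155.6  -82.2] [-0.001  0.     0.   ]
```

>>> carry_out(deltas=[[0,[0,0,-15],[0,0,0]],[0,[0,0,-50],[0,0,0]],[0,[0,0,-82],[0,0,0]],[0,[126,-155.5,-82],[0,0,0]],[0,[126,-155.5,-82],[0,0,0]],[0,[126,-155.5,-82],[0,0,0]],[0,[126,-155.5,-82],[0,0,0]],[0,[126,-155.5,-82],[0,0,0]],[0,[126,-155.5,-82],[0,0,0]],[0,[126,-155.5,-82],[0,0,0]],[0,[126,-155.5,-82],[0,0,0]],[0,[126,-155.5,-82],[0,0,0]]])

```text
time_s: 20.65
tcp_pos: [0.6584, 0.1645, 0.0916]
eef_rot: [-180.0, 0.0, -83.2]
contact_force: [-0.2, 0.4, -0.3]
gripper_width: 0.0625
gripper_force: 15.0
```

```bash
python3 go.py 659.4,163.7,13,-83.3
```

```text
659.4,163.7,13,-83.3 [ 0.9 -0.9 78.6] [-0.     0.     0.002]
```

>>> carry_out(deltas=[[0,[0.5,-0.5,40],[0,0,0]],[0,[0.5,-0.5,65],[0,0,0]],[0,[0.5,-0.5,76],[0,0,0]],[0,[0.5,-0.5,78],[0,0,0]],[0,[0.5,-0.5,78],[0,0,0]],[0,[0.5,-0.5,78],[0,0,0]],[0,[0.5,-0.5,78],[0,0,0]],[0,[0.5,-0.5,78],[0,0,0]]])

```text
time_s: 21.45
tcp_pos: [0.66, 0.1633, 0.014]
eef_rot: [-179.9, 0.0, -83.3]
contact_force: [0.9, 0.9, -0.2]
gripper_width: 0.0627
gripper_force: 15.0
```

```bash
python3 go.py 659.4,163.7,13,-83.3
```

```text
659.4,163.7,13,-83.3 [-0.5  0.6  1. ] [-0.001  0.     0.   ]
```

>>> carry_out(deltas=[[0,[-0.5,0.5,1],[0,0,0]],[0,[-0.5,0.5,1],[0,0,0]],[0,[-0.5,0.5,1],[0,0,0]],[1,[-0.5,0.5,1],[0,0,0]],[1,[-0.5,0.5,1],[0,0,0]],[1,[-0.5,0.5,1],[0,0,0]],[1,[-0.5,0.5,1],[0,0,0]],[1,[-0.5,0.5,-25],[0,0,0]],[1,[-0.5,0.5,-77],[0,0,0]],[1,[-0.5,0.5,-77],[0,0,0]],[1,[0,150,-150],[0,0,0]],[1,[0,150,-150],[0,0,0]]])

```text
time_s: 22.65
tcp_pos: [0.5688, 0.1523, 0.1328]
eef_rot: [179.9, -0.1, -83.4]
contact_force: [0.0, 1.3, 1.9]
gripper_width: 0.0877
gripper_force: 0.0
```

>>> carry_out(deltas=[[1,[-50,100,-50],[0,0,0]],[1,[-50,100,-50],[0,0,0]],[1,[-50,100,-50],[0,0,0]],[1,[-50,100,-50],[0,0,0]],[1,[-50,100,-50],[0,0,0]]])

```text
time_s: 23.15
tcp_pos: [0.4647, 0.1912, 0.1848]
eef_rot: [-179.9, 0.1, -83.2]
contact_force: [-0.3, -0.8, -0.6]
gripper_width: 0.0876
gripper_force: 0.0
```

```bash
python3 look.py pics/s4.png; python3 - <<'E'
from plant import r
from h import *
import cv2
p,d=r.capture("side"); c=r.get_calibration("side"); cv2.imwrite("pics/d4.png",p[150:330,130:330,::-1].repeat(3,0).repeat(3,1))
t=np.linspace(0,2*np.pi,90)
def cen(h):
    m=cv2.moments(cv2.convexHull(h.astype(np.float32))); return np.array([m["m10"]/m["m00"],m["m01"]/m["m00"]])
q=cv2.cvtColor(p,cv2.COLOR_RGB2HSV).astype(int);m=((q[...,0]<5)|(q[...,0]>174))&(q[...,1]>150)&(q[...,2]>80)
for b in blobs(m,30):
    X=plane(c,[b[0]],.034)[0]
    if not(.62<X[0]<.72 and abs(X[1]-.04)<.2): continue
    h=hull(b[2]); R=min([.013,.019,.025,.031],key=lambda R:abs(R+.002-circ(plane(c,h,.034))[2]))
    def f(q): return cen(proj(c,np.r_[[[q[0]+R*np.cos(a),q[1]+R*np.sin(a),z] for z in(.034,.024) for a in t]]))-cen(h)
    print(np.round(b[0]),R,np.round(least_squares(f,X[:2],x_scale=.01).x*1e3,1))
print(r.get_state()["tcp_pos"])
E
```

```text
[438. 185.] 181 R 0.031 [658.6 162.6]
[421. 207.] 151 R 0.025 [667.9  81.8]
[402. 232.] 115 R 0.019 [ 6.776e+02 -6.000e-01]
[382. 259.] 76 R 0.013 [687.  -81.4]
[231. 212.] 0.019 [678.9  -1. ]
[214. 235.] 0.025 [669.7  80.6]
[196. 261.] 0.031 [659.7 160.9]
[0.46504778 0.19059238 0.1836874 ]
```

View pics/s4.png

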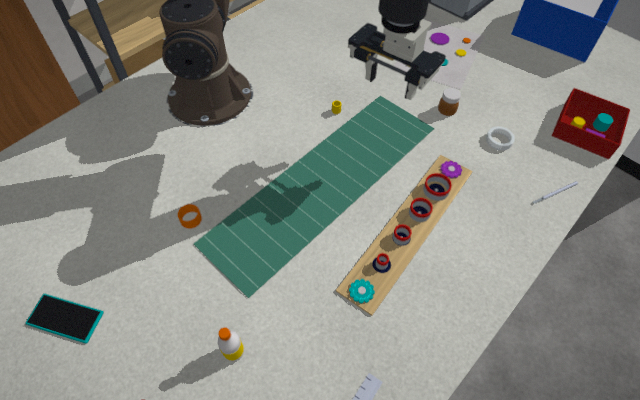

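View pics/d4.png

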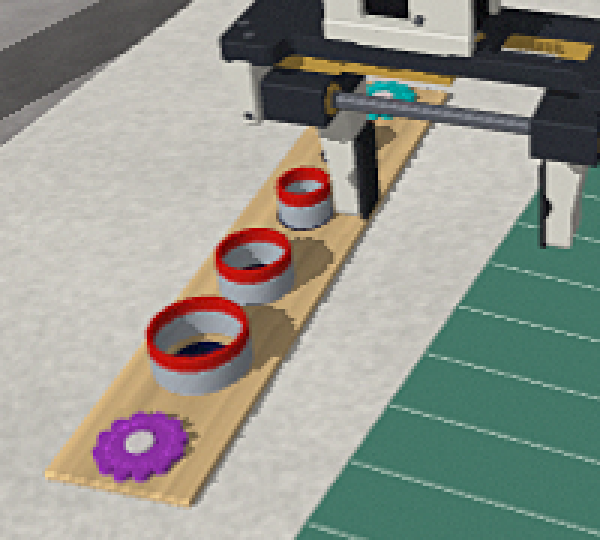

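All four cutters stand upright with their red rims up, and each is within about 1.5 mm of its mark. In the scene view they are at (382,259), (402,232), (421,207) and (438,185). The bottle is untouched at (230,345), and the arm is clear.

```bash
python3 -c "
from plant import r
print(r.close_job())"
```

```text
the job is handed in; nothing more can be done
None
```

The four cutters stand in size order on the marks, smallest next to the teal flower and largest next to the purple, each within about 2 mm of its mark by the cameras; all are released, the glue bottle is untouched, and the job was handed in at about 23 s.

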